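# Clamp the loose circuit board in the empty station of a board holder

### The arm

A 6-joint arm with a two-finger parallel gripper is mounted at the origin on the work surface. World frame = base frame: x ahead of the robot, y to its left, z up, the work surface at z = 0. Lengths are in mm, angles in rad, forces in N, time in s.
With the tool pointing down it reaches from about 400 to 925 mm from the base axis. Payload 12.5 kg.
Tool frame: the origin (TCP) lies midway between the tips of the shut fingers; the grasp point (between the pads) lies 19 mm behind it (env.tcp_to_grasp is the distance from the TCP to the grasp point, in mm); z points along the fingers, y is the line along which they close (so a half turn about z gives the same grasp; the last joint's range is limited). The gripper opens to 95 mm and grips with 3 to 60 N. Pads are 20 mm wide; open, the fingers measure 119 mm over their backs; the gripper's body (75 mm by 180 mm) begins 59 mm behind the grasp point.
Start: joints at [-1.443, 0.491, 1.559, -0, 1.092, -0.106], TCP at [144.819, -608.008, 214.661] pointing down, gripper open.
Joint ranges: [-3.1, 3.1], [-0.84, 2.19], [0.05, 2.79], [-1.13, 4.28], [0.06, 2.93], [-2.69, 2.69]. Speed limits (rad/s): [2.22, 2.22, 2.79, 3.14, 3.14, 3.14].

### API

Orientations are given as [roll, pitch, yaw] about the fixed x, y, z axes, in that order (R = Rz(yaw) Ry(pitch) Rx(roll)).
In Python, from cell import env gives the robot as it stands. The module is installed in compiled form; this text tells all that it offers.
- The arm moves only by the tool step_arm, never from a script. Its argument "plan" is a list that holds one entry, the list of rows, each a list of 5 numbers: the shift along the tool's x, y, z in mm, then the turn about the tool's z in degrees, then the opening, from -1 (shut) to 1 (fully open). A call has 1 to 8 rows; each row is the pose to reach, as a shift and turn from the pose commanded when the call began, along the tool's axes at that moment; what a row does not reach only later rows make up. A row lasts 1/12 s, in which the tool goes at most 41.7 mm and 7.16 degrees, less where a joint would pass 70% of its speed; a pose out of reach is approached as far as the arm can. A call with a gripper value outside its range is refused whole. The fingers move at their own pace and stop on an object; the grip force is fixed at half the most. Time passes only in rows, so rows that repeat a pose let the fingers close. It gives the time, the measured TCP pose, the force, the opening and the grip force at its end, in the units of the state.
- env.state(): the state, without advancing time (a new reading comes with each control period).
- env.read_camera(name): name is "scene" or "top"; returns the picture (384x512x3 uint8, blue, green, red); there is no depth.
- env.get_calibration(name): a dict with "K" (3x3 intrinsics, pixels), "extrinsics" (4x4, takes a point from world to camera coordinates). Camera axes: x right, y up, looking along -z (the intrinsics and any distortion apply to the point x, -y, -z); pixel columns grow to the right and rows downward; lengths in mm; the calibration is good to about 2 mm. A picture is of the moment at which its call begins. get_calibration takes no time and is no camera call.
- env.job_done(): hands the job in; it is judged then, once.
The state is a dict: "t": time; "joints": joint angles; "qvel": joint speeds; "tau": joint torques, N m; "eef_pos": TCP position; "tcp_rot": TCP orientation; "ft_force": force on the tool from outside, world axes, zero at the start; "moment": the same for the moment, N m; "opening": opening from 0.0 (shut) to 1.0 (fully open); "grip_force": force on a finger pad.
Only numpy, scipy, OpenCV 4.12 (cv2) and the standard library are available. Lean on these libraries where they do the work, as an engineer would, in place of code of your own. Each camera call takes 0.05 s, during which the arm holds its last target. There are 200 camera calls.

### The job

Lay the loose circuit board flat in the one empty station of the blue four-station board holder, with its long side along the station. Then turn that station's knob clockwise until its jaw has pushed the board home against the back stop and squeezes it with about 14 N (between 8 and 20 N is good; more than 24 N at any moment cracks the board), and let go. Do not touch the other three stations or their knobs, which hold finished boards.

Things in the scene. Friction and masses are not known exactly. Their poses are not given: they have to be found in the camera images.
- module: Loose circuit board: rigid green board 60 x 40 x 6 mm (long side along its x) with a black block 32 (x) x 20 (y) x 28 mm standing in its middle, the place to hold it; top at 34 mm. About 0.12 kg. Origin: centre of the underside, z up. Starts flat on a blue mat 3 mm thick at the robot's left. Either way round in the bay is good.
- bay (a point): Centre of the empty bay's floor, open above. x: along the station from knob to back stop, away from the robot; y: left; z up. 48 mm wide between rails 4 mm high. The back stop (16 mm high) has its face somewhere between x = 34 and 43 mm: set anew each time, not reported. The jaw face is at x = -36.5 mm + 14 mm per rad of knob. A board centred here clears both.
- knob_a (a joint): Angle of the empty station's knob, rad: starts at 0 to 0.18, grows clockwise seen from above, stop at 2.0 (would crush the board). About 0.2 Nm of friction either way to turn; the jaw has a spring (10 N/mm), so once the board is against the stop the torque rises by 0.014 Nm per N of squeeze, 2 Nm per rad. Let go, it holds up to about 14 N of squeeze; from more it runs back to that.
- knob_grip (a point): On the axis of the empty station's knob, on its grip bar; turns with the knob. Black disc, radius 17 mm, with an upright bar 34 mm long (point x) x 12 mm thick (point y), to be pinched across its thickness. The bar's top is 10 mm above this point, the disc's top 14 mm below, the station's flat top 20 mm below. White mark at the bar's -x end. 105 mm from the bay's centre, on the robot's side.
- carriage: Sliding carriage on two steel rods, moved by the knob, 14 mm per rad along the station's x. It carries the jaw, a spring-backed grey plate 36 mm wide reaching 15 mm above the bay floor. Origin: at knob angle 0 the same as that of clamp_a; same axes.
- clamp_a: The empty station: blue, 220 x 54 mm, 36 mm high at the knob (yellow top), 12 mm at the bay. Origin: on the underside, 60 mm beyond the knob, 45 mm short of the bay's centre; x along the station away from the robot, z up. Four stations stand side by side, parallel, 58 mm apart (4 mm gaps), on a plate 10 mm thick; the empty one at any place in the row.
- clamp_b: A neighbouring station holding a finished green board (bright metal block). Same size, knob and axes as the empty one; knob at another angle. Not to be touched: from the empty station's knob axis to the bar of the knob next to it there can be as little as 41 mm.
- clamp_c: A neighbouring station holding a finished green board (grey block). Same size, knob and axes as the empty one; knob at another angle. Not to be touched: from the empty station's knob axis to the bar of the knob next to it there can be as little as 41 mm.
- clamp_d: A neighbouring station holding a finished green board (orange block). Same size, knob and axes as the empty one; knob at another angle. Not to be touched: from the empty station's knob axis to the bar of the knob next to it there can be as little as 41 mm.
Things that resemble listed ones, but are neither listed nor needed, are in the scene too. Leave any red look-alike of the module alone.

How it is judged (in metres and radians):
On the way, in this order (a step that is already met when the one before it is completed fails the run):
1. the board lies flat in the empty bay, let go, not yet squeezed (x of module in the frame of bay between -0.012 and 0.015 m and y of module in the frame of bay between -0.006 and 0.006 m and z of module in the frame of bay below 0.0025 m and angle between module's own z axis and vertical below 0.06 rad and angle between the x axis of module and the x axis of bay, either way round below 0.15 rad and contact force between the fingers and module below 0.1 N and contact force between carriage and module below 3 N), for 0.2 s.
2. the jaw squeezes the board against the back stop by the knob (contact force between carriage and module above 7 N and value of joint knob_a above 0.72 rad), for 0.2 s.
At the end, for the whole second after the job is handed in: The board lies flat in the empty bay (centre within 12 mm short of to 15 mm beyond the bay's centre along the station, within 6 mm across it, underside within 2.5 mm of the floor, turned less than 0.15 rad), at rest, and the jaw, driven by its knob, squeezes it against the back stop with 7 to 21 N (all of step 2 and x of module in the frame of bay between -0.012 and 0.015 m and y of module in the frame of bay between -0.006 and 0.006 m and z of module in the frame of bay below 0.0025 m and angle between module's own z axis and vertical below 0.06 rad and angle between the x axis of module and the x axis of bay, either way round below 0.15 rad and contact force between carriage and module below 21 N and linear speed of module below 0.01 m/s); the robot touches nothing.
It fails at once if the jaw squeezed the board with more than 24 N (contact force between carriage and module above 24 N).
It fails at once if the robot touched a neighbouring station or its knob (more than 1 N) (contact force between any of the fingers, the arm and clamp_b above 1 N or contact force between any of the fingers, the arm and clamp_c above 1 N or contact force between any of the fingers, the arm and clamp_d above 1 N).
It fails at once if the held board was knocked against a neighbouring station (more than 3 N) (contact force between module and clamp_b above 3 N or contact force between module and clamp_c above 3 N or contact force between module and clamp_d above 3 N).
It also fails if it takes over 72 s, if anything falls off the work surface, if the arm or the gripper's body presses on something with over 40 N, if the wrist force passes 120 N, or if a joint passes its speed limit or range.

## Working session

There is one attempt and no reset: what is moved stays moved. The work goes in short steps, Python scripts to look and compute and a tool call to move; the robot and the scene stay as the last step left them, time stands still between calls to the robot, and variables do not carry over. Pictures are saved under pics/ and viewed, at most 10 in all, crops included, and the job is handed in when it is done.

Besides the shell and the picture viewer there is one more tool, called after "Emit:" by a JSON object that holds its "api" and its "payload". step_arm: Moves the arm, as the interface text tells. Its arguments: {"type":"object","properties":{"plan":{"type":"array"}},"required":["plan"]}

```bash
mkdir -p pics; python3 - <<'E'
from cell import env
import cv2
for n in("scene","top"):
    cv2.imwrite(f"pics/{n}0.png",env.read_camera(n))
    c=env.get_calibration(n);print(n,c)
print(env.state())
E
```

```text
scene {'K': array([[429.31393804,   0.        , 256.09067024],
       [  0.        , 429.31393804, 191.91218706],
       [  0.        ,   0.        ,   1.        ]]), 'extrinsics': array([[ 5.12110678e-01,  8.58795921e-01, -1.45677523e-02,
        -2.99096440e+02],
       [-6.42571273e-01,  3.94317495e-01,  6.56974788e-01,
         2.82337862e+02],
       [ 5.69951588e-01, -3.27082985e-01,  7.53771788e-01,
        -1.25160513e+03],
       [ 0.00000000e+00,  0.00000000e+00,  0.00000000e+00,
         1.00000000e+00]])}
top {'K': array([[364.93534954,   0.        , 251.58957892],
       [  0.        , 364.93534954, 190.33262344],
       [  0.        ,   0.        ,   1.        ]]), 'extrinsics': array([[-8.68690822e-03, -9.99870450e-01,  1.35506855e-02,
         6.38205296e+01],
       [ 9.99466029e-01, -8.25493329e-03,  3.16150651e-02,
        -4.97379444e+02],
       [-3.14991094e-02,  1.38180870e-02,  9.99408258e-01,
        -8.38276388e+02],
       [ 0.00000000e+00,  0.00000000e+00,  0.00000000e+00,
         1.00000000e+00]])}
{'t': 0.1, 'joints': array([-1.44260829e+00,  4.91472381e-01,  1.55936043e+00,  1.29223673e-06,
        1.09169762e+00, -1.05580283e-01]), 'qvel': array([-0.00019545, -0.00151448, -0.00289436,  0.0003294 ,  0.00077569,
        0.00060886]), 'tau': array([ 3.34340999e-03, -6.13621402e+01, -2.58603609e+01,  6.94226939e-02,
        4.70230391e-02, -6.50087600e-05]), 'eef_pos': array([ 144.78672024, -607.79196557,  214.14656712]), 'tcp_rot': array([-3.14066023e+00, -9.99658653e-05,  2.33767674e-01]), 'ft_force': array([-1.13421054,  0.52439513, -0.08885618]), 'moment': array([-0.01232133,  0.00828961, -0.03166112]), 'grip_force': 0.0, 'opening': 1.0000442951318944}
```

View pics/scene0.png

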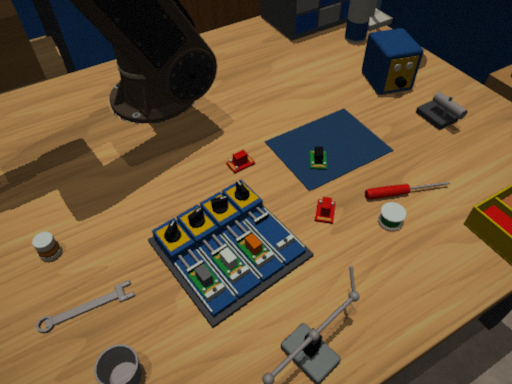

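View pics/top0.png

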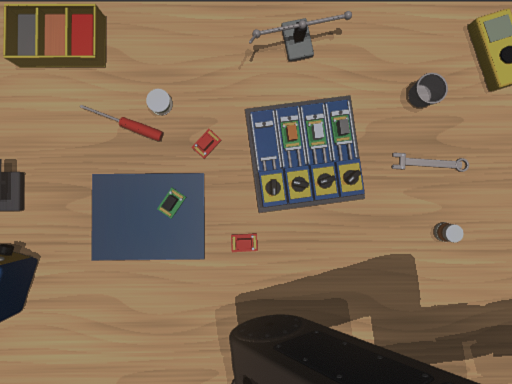

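The empty station is the leftmost one: in the top view its knob is near (272,187) and its bay near (266,140). In the scene view they are near (242,192) and (280,235). The module is at (172,203) in top and (318,158) in scene. I'll zoom in on these next.

```bash
python3 - <<'E'
import cv2,numpy as np
t=cv2.imread("pics/top0.png");s=cv2.imread("pics/scene0.png")
def crop(im,x,y,w,h,f):
    c=cv2.resize(im[y:y+h,x:x+w],None,fx=f,fy=f,interpolation=cv2.INTER_CUBIC)
    for k in range(0,w,10): 
        cv2.line(c,(k*f,0),(k*f,4 if k%50 else 10),(255,255,255),1)
        cv2.putText(c,str(x+k),(k*f,14),0,.3,(255,255,255),1)
    for k in range(0,h,10):
        cv2.line(c,(0,k*f),(5,k*f),(255,255,255),1)
        cv2.putText(c,str(y+k),(6,k*f+4),0,.3,(255,255,255),1)
    return c
a=crop(t,245,90,70,120,5) #350x600
b=crop(t,150,183,44,40,10)[:300,:440]
b=crop(t,152,186,44,30,10)
d=crop(s,220,175,88,60,5)
d2=crop(s,300,140,40,40,7)
out=np.zeros((600,800,3),np.uint8)
out[:,:350]=a;out[:300,355:795]=b;out[300:,355:795]=d
cv2.imwrite("pics/c1.png",out)
out=np.zeros((600,800,3),np.uint8)
e=crop(s,225,175,80,75,7);out[:525,:560]=e
out[:240,562:797]=crop(s,300,142,47,48,5)
cv2.imwrite("pics/c2.png",out)
E
```

```text
(no output)
```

View pics/c1.png

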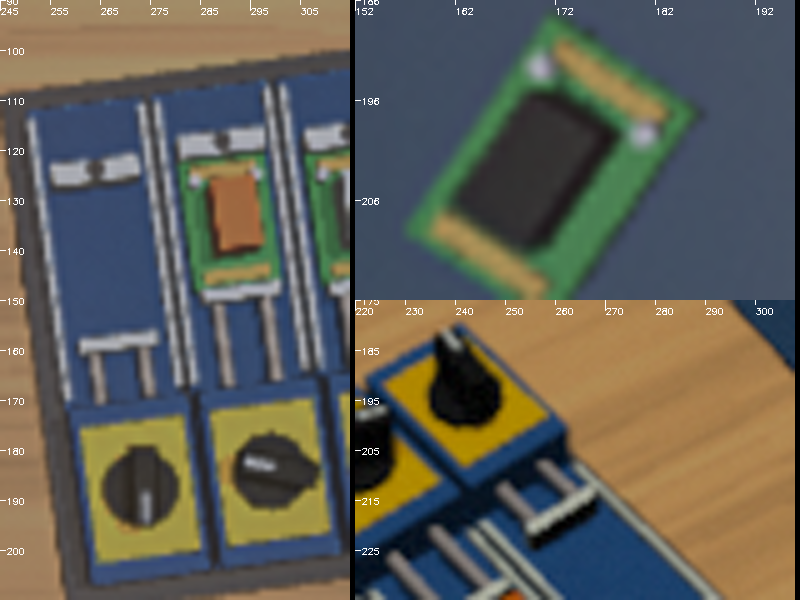

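View pics/c2.png

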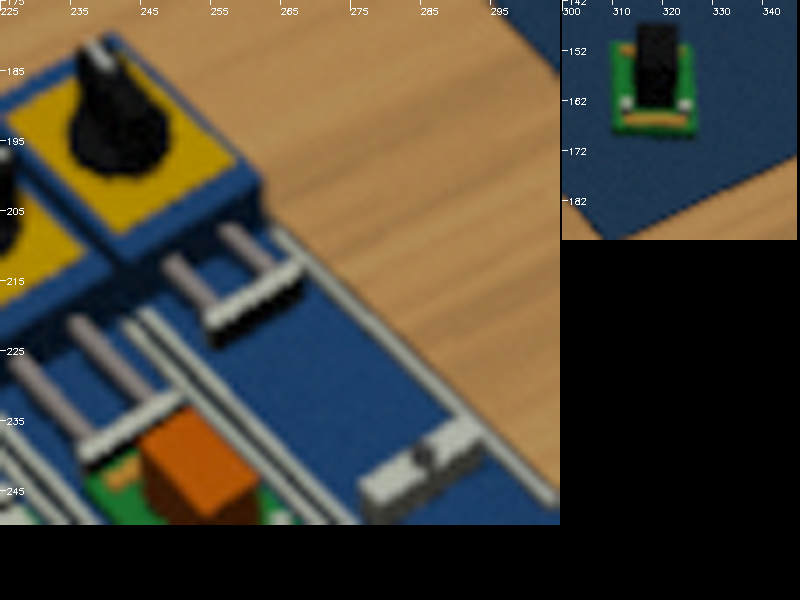

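```bash
cat > h.py <<'E'
import numpy as np
from cell import env
from scipy.optimize import least_squares
CAL={n:env.get_calibration(n) for n in("scene","top")}
def proj(n,P):
    c=CAL[n];p=np.atleast_2d(P)@c["extrinsics"][:3,:3].T+c["extrinsics"][:3,3]
    q=(p*[1,-1,-1])@c["K"].T
    return q[:,:2]/q[:,2:]
def tri(top,scene):
    f=lambda X:np.r_[proj("top",X)[0]-top,proj("scene",X)[0]-scene]
    r=least_squares(f,[600,50,40]);return r.x,np.abs(r.fun).max()
def atz(n,uv,z):
    return np.r_[least_squares(lambda X:proj(n,[X[0],X[1],z])[0]-uv,[600,50]).x,z]
E
python3 - <<'E'
from h import *
np.set_printoptions(precision=1,suppress=True)
P={"jawL":((260.6,158),(268.3,214.3)),"jawR":((276.2,156.2),(255.4,221.9)),"stop":((264.2,123.4),(285.4,240.3)),
"mark":((274,191.4),(239,182.4)),"disc":((273.2,187.4),(242.1,194.3)),"ylFL":((261,176),(258.9,197.9)),"ylFR":((282.4,173),(242.1,208.6))}
for k,(a,b) in P.items(): print(k,*tri(np.array(a)-.4,np.array(b)-.4))
tc=np.array([(171.3,187.5),(186.5,197),(157.3,209.5)])-.4
sc=np.array([(310.2,150.4),(325.6,151.6),(327,169),(310.2,168)])-.4
for u in tc: X=atz("top",u,9);print(X,proj("scene",X))
for u in sc: X=atz("scene",u,9);print(X,proj("top",X))
rails={"L":[(32,118),(68,400)],"R":[(142,102),(180,388)]}
for k,v in rails.items():
    A=[atz("top",np.array(p)/5+[245,90]-.4,26) for p in v];d=A[0]-A[1];print(k,A,np.degrees(np.arctan2(d[1],d[0])))
E
```

```text
jawL [570.2  39.1  33.3] 0.40373230172230024
jawR [574.1   4.4  34.8] 0.20911344743146287
stop [647.8  30.8  38.4] 0.20521460314154183
mark [493.4  13.   77.3] 0.4347299981365893
disc [503.4  12.9  48.3] 0.17025024264029298
ylFL [529.1  39.7  45.5] 0.06410327237495039
ylFR [535.9  -6.9  46. ] 0.36836721061368394
[506.9 245.7   9. ] [[327.1 167.3]]
[484.6 210.8   9. ] [[309.9 167.1]]
[456.4 277.9   9. ] [[325.2 150.2]]
[435.6 245.5   9. ] [[171. 218.]]
[459.4 275.7   9. ] [[157.9 207.8]]
[509.8 242.1   9. ] [[172.5 185.8]]
[485.9 209.7   9. ] [[186.6 196. ]]
L [array([673.4,  59.7,  26. ]), array([544.3,  44.4,  26. ])] 6.7319152994941165
R [array([680.5,   9.4,  26. ]), array([549.4,  -6.6,  26. ])] 6.920143039575159
```

Emit:
{"api": "step_arm", "payload": {"plan": [[[400,-245,-40,-57,1],[400,-245,-40,-57,1],[400,-245,-40,-57,1],[400,-245,-40,-57,1],[400,-245,-40,-57,1],[400,-245,-40,-57,1],[400,-245,-40,-57,1],[400,-245,-40,-57,1]]]}}

```text
t: 0.77
eef_pos: [381.1, -371.9, 243.1]
tcp_rot: [-3.141, -0.0, 1.235]
ft_force: [1.2, -0.8, 0.5]
opening: 0.999
grip_force: 0.0
```

```bash
cat >> h.py <<'E'
def goto(x,y,z,yawdeg):
    s=env.state();p=s["eef_pos"];w=s["tcp_rot"][2];c,q=np.cos(w),np.sin(w)
    d=np.array([x,y,z])-p
    print("at",p.round(1),np.degrees(s["tcp_rot"]).round(2),"j6",s["joints"][5].round(2),"t",round(s["t"],2),"op",round(s["opening"],3),"F",s["ft_force"].round(1))
    print("shift",(c*d[0]+q*d[1]).round(1),(q*d[0]-c*d[1]).round(1),(-d[2]).round(1),"turn",round(-((yawdeg-np.degrees(w)+180)%360-180),2))
E
python3 -c "
from h import *
goto(471.5,243.8,200,146.3)"
```

```text
at [ 381.1 -371.9  243.1] [-179.99   -0.     70.74] j6 -0.56 t 0.77 op 0.999 F [ 1.2 -0.8  0.5]
shift 611.0 -117.8 43.1 turn -75.56
```

Emit:
{"api": "step_arm", "payload": {"plan": [[[340,28,0,-50,1],[340,28,0,-50,1],[340,28,0,-50,1],[340,28,0,-50,1],[340,28,0,-50,1],[340,28,0,-50,1],[340,28,0,-50,1],[340,28,0,-50,1]]]}}

```text
t: 1.43
eef_pos: [517.7, -67.8, 242.9]
tcp_rot: [-3.141, -0.0, 2.109]
ft_force: [-0.1, -1.5, -0.0]
opening: 1.0
grip_force: 0.0
```

```bash
python3 -c "
from h import *
goto(471.5,243.8,120,146.3)"
```

```text
at [517.7 -67.8 242.9] [-179.99   -0.    120.86] j6 -0.8 t 1.43 op 1.0 F [-0.1 -1.5 -0. ]
shift 291.2 120.1 122.9 turn -25.44
```

Emit:
{"api": "step_arm", "payload": {"plan": [[[291,120,80,-25.5,0.1],[291,120,100,-25.5,0.1],[291,120,123,-25.5,0.1],[291,120,123,-25.5,0.1],[291,120,123,-25.5,0.1],[291,120,123,-25.5,0.1],[291,120,123,-25.5,0.1],[291,120,123,-25.5,0.1]]]}}

```text
t: 2.1
eef_pos: [473.6, 239.0, 121.0]
tcp_rot: [-3.141, -0.0, 2.546]
ft_force: [-0.1, 0.3, 0.9]
opening: 0.558
grip_force: 0.0
```

```bash
python3 -c "
from h import *
goto(471.5,243.8,60,146.3)"
```

```text
at [473.6 239.  121. ] [-179.98   -0.    145.89] j6 -0.63 t 2.1 op 0.558 F [-0.1  0.3  0.9]
shift 4.4 2.8 61.0 turn -0.41
```

Descend above the module and look.

Emit:
{"api": "step_arm", "payload": {"plan": [[[4.4,2.8,40,-0.4,0.1],[4.4,2.8,61,-0.4,0.1],[4.4,2.8,61,-0.4,0.1],[4.4,2.8,61,-0.4,0.1]]]}}

```text
t: 2.43
eef_pos: [471.8, 241.9, 60.4]
tcp_rot: [-3.14, -0.001, 2.553]
ft_force: [0.5, -0.8, 0.0]
opening: 0.549
grip_force: 0.0
```

```bash
python3 - <<'E'
from h import *
import cv2
goto(471.5,243.8,13,146.3)
p=env.state()["eef_pos"]
out=np.zeros((600,800,3),np.uint8)
def add(n,x,y,w,h,f,ox,oy):
    im=env.read_camera(n);c=cv2.resize(im[y:y+h,x:x+w],None,fx=f,fy=f,interpolation=cv2.INTER_CUBIC)
    u=(proj(n,p)[0]-[x,y]+.5)*f;cv2.circle(c,tuple(int(v) for v in u),3,(0,0,255),-1);print(n,proj(n,p))
    out[oy:oy+c.shape[0],ox:ox+c.shape[1]]=c
add("top",140,170,65,60,6,0,0);add("scene",285,105,66,80,6,395,0)
cv2.imwrite("pics/g1.png",out)
E
```

```text
at [471.8 241.9  60.4] [-1.7988e+02 -8.0000e-02  1.4630e+02] j6 -0.63 t 2.43 op 0.549 F [ 0.5 -0.8  0. ]
shift 1.4 1.4 47.4 turn 0.0
top [[167.78400457 202.297592  ]]
scene [[319.18856628 143.66573048]]
```

View pics/g1.png

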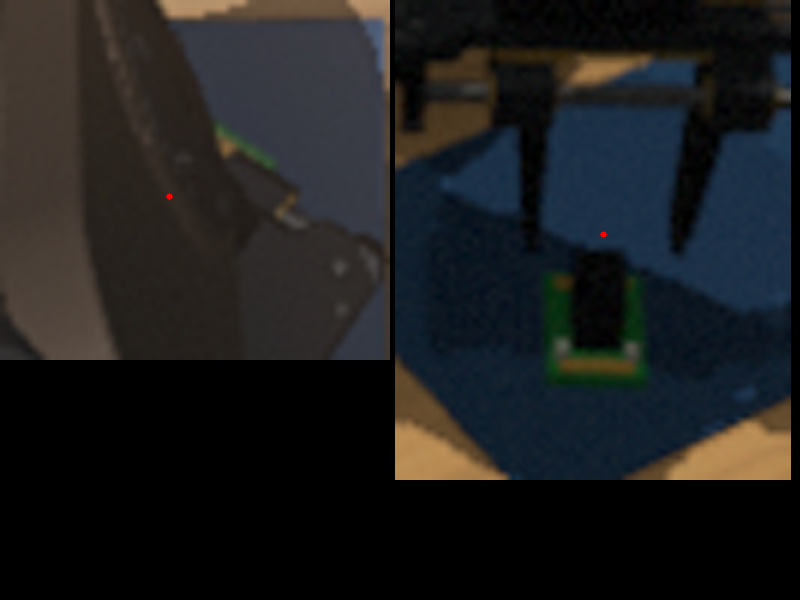

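Emit:
{"api": "step_arm", "payload": {"plan": [[[1,1,30,0,0.1],[1,1,47,0,0.1],[1,1,47,0,0.1],[1,1,47,0,-1],[1,1,47,0,-1],[1,1,47,0,-1],[1,1,47,0,-1],[1,1,47,0,-1]]]}}

```text
t: 3.2
eef_pos: [472.4, 243.5, 14.8]
tcp_rot: [3.141, 0.001, 2.553]
ft_force: [-0.2, -0.3, 0.0]
opening: 0.259
grip_force: 0.0
```

Emit:
{"api": "step_arm", "payload": {"plan": [[[0,0,0,0,-1],[0,0,0,0,-1],[0,0,0,0,-1],[0,0,-20,0,-1],[0,0,-60,0,-1],[0,0,-90,0,-1],[0,0,-90,0,-1],[0,0,-90,0,-1]]]}}

```text
t: 3.87
eef_pos: [472.4, 243.6, 105.2]
tcp_rot: [3.139, 0.002, 2.553]
ft_force: [-0.9, 1.1, -1.2]
opening: 0.208
grip_force: 30.0
```

```bash
python3 - <<'E'
from h import *
import cv2
goto(607.6,25.7,110,186.9)
p=env.state()["eef_pos"]
out=np.zeros((480,800,3),np.uint8)
n="scene";u0=proj(n,p)[0];x,y=int(u0[0])-40,int(u0[1])-35;f=10
im=env.read_camera(n);c=cv2.resize(im[y:y+48,x:x+80],None,fx=f,fy=f,interpolation=cv2.INTER_CUBIC)
cv2.circle(c,tuple(int(v) for v in (u0-[x,y]+.5)*f),3,(0,0,255),-1)
# expected board corners if centred under the TCP, underside 10mm below TCP
w=np.radians(146.3);R=np.array([[np.cos(w),-np.sin(w)],[np.sin(w),np.cos(w)]])
for cx,cy in((30,20),(-30,20),(-30,-20),(30,-20)):
    q=np.r_[p[:2]+R@[cx,cy],p[2]-4]
    cv2.circle(c,tuple(int(v) for v in (proj(n,q)[0]-[x,y]+.5)*f),4,(0,255,255),1)
cv2.imwrite("pics/g2.png",c)
print(u0,x,y)
E
```

```text
at [472.4 243.6 105.2] [1.7986e+02 1.1000e-01 1.4630e+02] j6 -0.63 t 3.87 op 0.208 F [-0.9  1.1 -1.2]
shift -233.3 -106.3 -4.8 turn -40.6
[321.83339242 129.02555447] 281 94
```

View pics/g2.png

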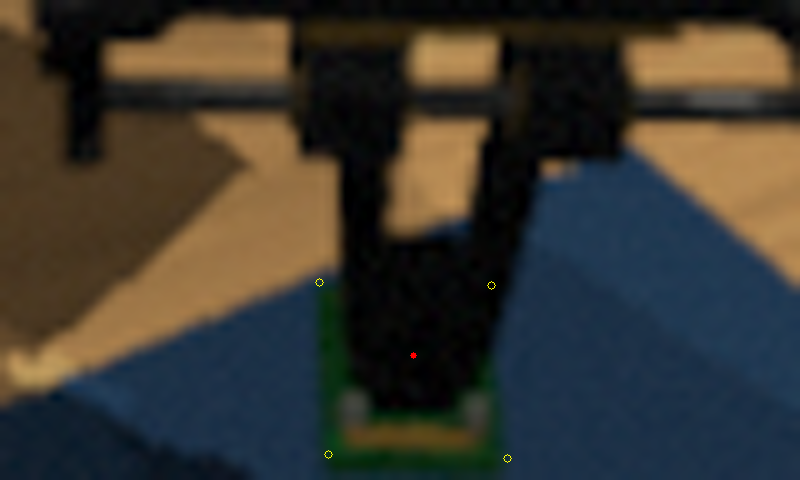

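Emit:
{"api": "step_arm", "payload": {"plan": [[[-233.3,-106.3,-5,-40.6,-1],[-233.3,-106.3,-5,-40.6,-1],[-233.3,-106.3,-5,-40.6,-1],[-233.3,-106.3,-5,-40.6,-1],[-233.3,-106.3,-5,-40.6,-1],[-233.3,-106.3,-5,-40.6,-1],[-233.3,-106.3,-5,-40.6,-1],[-233.3,-106.3,-5,-40.6,-1]]]}}

```text
t: 4.58
eef_pos: [608.4, 21.6, 106.8]
tcp_rot: [-3.141, -0.002, -3.024]
ft_force: [-0.5, 0.1, -1.4]
opening: 0.21
grip_force: 30.0
```

```bash
python3 -c "
from h import *
goto(607.6,25.7,50,186.9)"
```

```text
at [608.4  21.6 106.8] [-1.7999e+02 -9.0000e-02 -1.7328e+02] j6 -1.76 t 4.58 op 0.21 F [-0.5  0.1 -1.4]
shift 0.3 4.1 56.8 turn -0.18
```

Emit:
{"api": "step_arm", "payload": {"plan": [[[0,0,0,0,-1],[0,0,0,0,-1],[0,0,25,0,-1],[0,0,40,0,-1],[0,0,55,0,-1],[0,0,55,0,-1],[0,0,55,0,-1],[0,0,55,0,-1]]]}}

```text
t: 5.25
eef_pos: [607.1, 26.2, 54.5]
tcp_rot: [-3.141, 0.0, -3.02]
ft_force: [0.2, 0.1, -0.7]
opening: 0.207
grip_force: 30.0
```

```bash
python3 - <<'E'
from h import *
import cv2
goto(607.6,25.7,32,186.9)
p=env.state()["eef_pos"]
out=np.zeros((600,800,3),np.uint8)
def add(n,x,y,w,h,f,ox,oy):
    im=env.read_camera(n);c=cv2.resize(im[y:y+h,x:x+w],None,fx=f,fy=f,interpolation=cv2.INTER_CUBIC)
    w=np.radians(6.9);R=np.array([[np.cos(w),-np.sin(w)],[np.sin(w),np.cos(w)]])
    def dot(q,col):
        u=(proj(n,q)[0]-[x,y]+.5)*f;cv2.circle(c,tuple(int(v) for v in u),3,col,1)
    dot(p,(0,0,255))
    for cx,cy in((30,20),(-30,20),(-30,-20),(30,-20)): dot(np.r_[p[:2]+R@[cx,cy],p[2]-4.5],(0,255,255))
    # estimated bay: jaw ends, rails, floor
    b=np.array([607.6,25.7])
    for q in((-35.7,18,37),(-35.7,-18,37),(40,24,26),(40,-24,26),(0,24,26),(0,-24,26)): dot(np.r_[b+R@q[:2],q[2]],(255,0,255))
    out[oy:oy+c.shape[0],ox:ox+c.shape[1]]=c
add("scene",235,180,80,75,8,0,0)
cv2.imwrite("pics/p1.png",out[:,:640])
E
```

```text
at [607.1  26.2  54.5] [-1.7999e+02  2.0000e-02 -1.7305e+02] j6 -1.76 t 5.25 op 0.207 F [ 0.2  0.1 -0.7]
shift -0.5 -0.6 22.5 turn 0.05
```

View pics/p1.png

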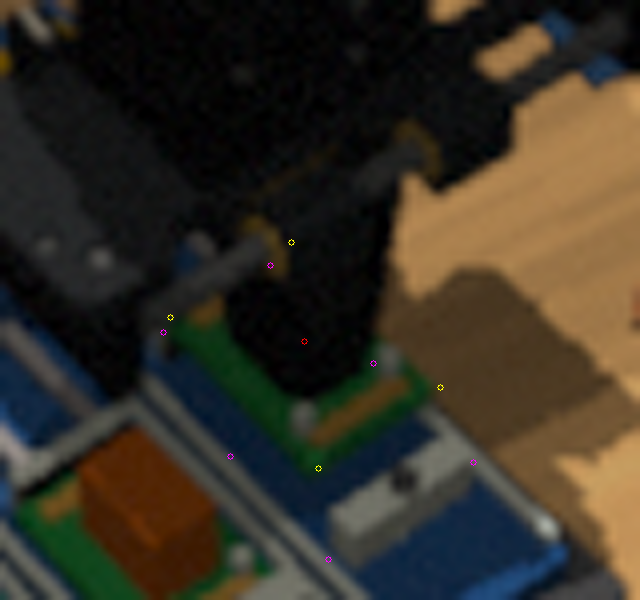

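Emit:
{"api": "step_arm", "payload": {"plan": [[[0.5,-0.5,8,0,-1],[0.5,-0.5,15,0,-1],[0.5,-0.5,20,0,-1],[0.5,-0.5,21.5,0,-1],[0.5,-0.5,21.5,0,-1],[0.5,-0.5,21.5,0,-1]]]}}

```text
t: 5.8
eef_pos: [606.5, 24.9, 33.0]
tcp_rot: [-3.142, 0.0, -3.021]
ft_force: [-2.0, 0.8, 9.9]
opening: 0.208
grip_force: 30.0
```

```bash
python3 -c "
from h import *
goto(607.6,25.7,32,186.9)"
```

```text
at [606.5  24.9  33. ] [-1.8000e+02  1.0000e-02 -1.7312e+02] j6 -1.76 t 5.8 op 0.208 F [-2.   0.8  9.9]
shift -1.1 0.7 1.0 turn -0.02
```

Emit:
{"api": "step_arm", "payload": {"plan": [[[0,0,-0.5,0,-1],[0,0,-0.5,0,-0.33],[0,0,-0.5,0,-0.33],[0,0,-0.5,0,-0.33],[0,0,-0.5,0,-0.33]]]}}

```text
t: 6.22
eef_pos: [606.6, 24.9, 32.7]
tcp_rot: [-3.142, -0.0, -3.021]
ft_force: [0.6, -0.6, -0.0]
opening: 0.328
grip_force: 0.0
```

Emit:
{"api": "step_arm", "payload": {"plan": [[[0,0,-10,0,-0.33],[0,0,-40,0,-0.33],[0,0,-80,0,-0.33],[0,0,-100,0,-0.33],[0,0,-100,0,-0.33],[0,0,-100,0,-0.33]]]}}

```text
t: 6.72
eef_pos: [607.0, 24.9, 134.5]
tcp_rot: [-3.141, 0.003, -3.021]
ft_force: [-0.2, -0.9, -0.7]
opening: 0.335
grip_force: 0.0
```

```bash
python3 - <<'E'
from h import *
import cv2
goto(503.4,12.9,100,183.5)
c=[]
n="scene";x,y,f=235,180,8
im=env.read_camera(n);c=cv2.resize(im[y:y+75,x:x+80],None,fx=f,fy=f,interpolation=cv2.INTER_CUBIC)
w=np.radians(6.9);R=np.array([[np.cos(w),-np.sin(w)],[np.sin(w),np.cos(w)]]);b=np.array([607.6,25.7])
for cx,cy in((29,20),(-31,20),(-31,-20),(29,-20)):
    u=(proj(n,np.r_[b+R@[cx,cy],28])[0]-[x,y]+.5)*f;cv2.circle(c,tuple(int(v) for v in u),3,(0,255,255),1)
cv2.imwrite("pics/p2.png",c)
E
```

```text
at [607.   24.9 134.5] [-1.7997e+02  1.5000e-01 -1.7310e+02] j6 -1.76 t 6.72 op 0.335 F [-0.2 -0.9 -0.7]
shift 104.3 0.5 34.5 turn 3.4
```

View pics/p2.png

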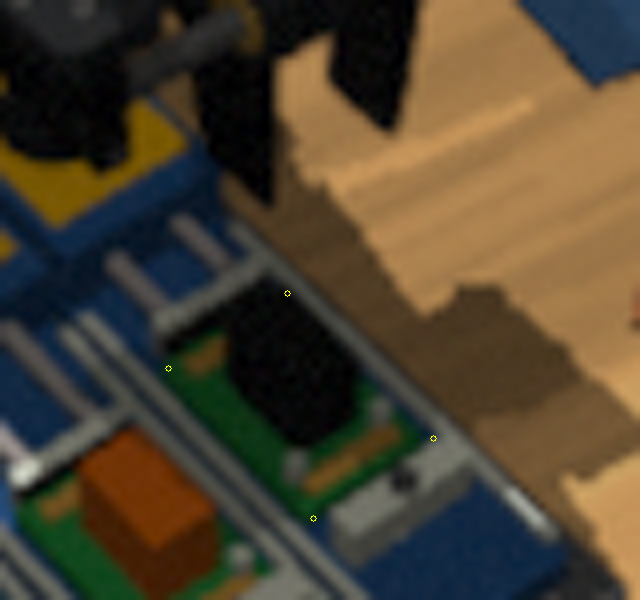

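Emit:
{"api": "step_arm", "payload": {"plan": [[[40,0.5,0,3.4,-0.41],[80,0.5,15,3.4,-0.41],[104.3,0.5,34,3.4,-0.41],[104.3,0.5,34,3.4,-0.41],[104.3,0.5,34,3.4,-0.41],[104.3,0.5,34,3.4,-0.41],[104.3,0.5,34,3.4,-0.41]]]}}

```text
t: 7.35
eef_pos: [504.2, 12.8, 99.0]
tcp_rot: [-3.141, 0.001, -3.081]
ft_force: [0.1, 0.8, 0.3]
opening: 0.297
grip_force: 0.0
```

```bash
python3 - <<'E'
from h import *
import cv2
goto(503.4,12.9,56.5,183.5)
p=env.state()["eef_pos"]
n="scene";x,y,f=210,150,9
im=env.read_camera(n);c=cv2.resize(im[y:y+65,x:x+70],None,fx=f,fy=f,interpolation=cv2.INTER_CUBIC)
def dot(q,col):
    u=(proj(n,q)[0]-[x,y]+.5)*f;cv2.circle(c,tuple(int(v) for v in u),3,col,1)
dot(p,(0,0,255));w=np.radians(3.5)
for s in(17,-17):
  for v in (6,-6): dot([503.4+s*np.cos(w)-v*np.sin(w),12.9+s*np.sin(w)+v*np.cos(w),76],(255,0,255))
cv2.imwrite("pics/k1.png",c)
E
```

```text
at [504.2  12.8  99. ] [-1.7999e+02  5.0000e-02 -1.7650e+02] j6 -1.74 t 7.35 op 0.297 F [0.1 0.8 0.3]
shift 0.8 0.1 42.5 turn -0.0
```

View pics/k1.png

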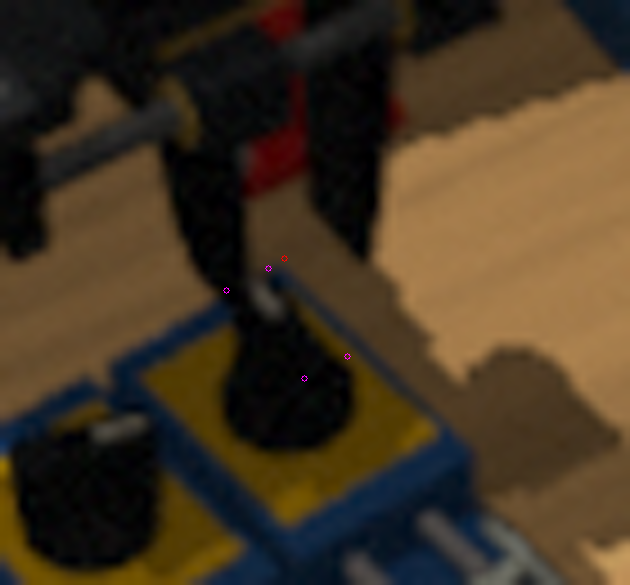

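Emit:
{"api": "step_arm", "payload": {"plan": [[[0.8,0,20,0,-0.41],[0.8,0,36,0,-0.41],[0.8,0,42.5,0,-0.41],[0.8,0,42.5,0,-0.41],[0.8,0,42.5,0,-0.41]]]}}

```text
t: 7.82
eef_pos: [502.6, 12.9, 56.6]
tcp_rot: [-3.142, -0.0, -3.08]
ft_force: [0.5, -0.1, -0.5]
opening: 0.293
grip_force: 0.0
```

Emit:
{"api": "step_arm", "payload": {"plan": [[[0,0,0,0,-1],[0,0,0,0,-1],[0,0,0,0,-1],[0,0,0,0,-1],[0,0,0,0,-1]]]}}

```text
t: 8.23
eef_pos: [502.5, 13.0, 57.1]
tcp_rot: [3.142, 0.001, -3.081]
ft_force: [-0.7, 2.1, 6.7]
opening: 0.124
grip_force: 29.8
```

```bash
python3 -c "
from h import *
goto(503.4,12.9,56.5,183.5);print(env.state()['moment'],env.state()['opening']*95)"
```

```text
at [502.5  13.   57.1] [ 1.8000e+02  6.0000e-02 -1.7652e+02] j6 -1.74 t 8.23 op 0.124 F [-0.7  2.1  6.7]
shift -0.9 -0.2 0.6 turn -0.02
[ 0.70732833  0.0403965  -0.15234577] 11.762229425397742
```

Emit:
{"api": "step_arm", "payload": {"plan": [[[0,0,0,4,-1],[0,0,0,8,-1],[0,0,0,12,-1],[0,0,0,16,-1],[0,0,0,20,-1],[0,0,0,24,-1],[0,0,0,28,-1],[0,0,0,28,-1]]]}}

```text
t: 8.9
eef_pos: [502.4, 13.2, 57.1]
tcp_rot: [3.141, 0.001, 2.71]
ft_force: [0.4, 4.8, 6.8]
opening: 0.125
grip_force: 29.9
```

```bash
cat >> h.py <<'E'
def rd():
    s=env.state();print("t",round(s["t"],2),s["eef_pos"].round(1),"yaw",np.degrees(s["tcp_rot"][2]).round(2),"F",s["ft_force"].round(1),"M",s["moment"].round(3),"op",(s["opening"]*95).round(2))
E
python3 -c "
from h import *
rd()"
```

```text
Traceback (most recent call last):
  File "h.py", line 20, in rd
    s=env.state();print("t",round(s["t"],2),s["eef_pos"].round(1),"yaw",np.degrees(s["tcp_rot"][2]).round(2),"F",s["ft_force"].round(1),"M",s["moment"].round(3),"op",(s["opening"]*95).round(2))
                                                                                                                                                                      ^^^^^^^^^^^^^^^^^^^^^^^
AttributeError: 'float' object has no attribute 'round'
```

Emit:
{"api": "step_arm", "payload": {"plan": [[[0,0,0,2,-1],[0,0,0,4,-1],[0,0,0,6,-1],[0,0,0,6,-1]]]}}

```text
t: 9.23
eef_pos: [502.5, 13.2, 57.1]
tcp_rot: [3.141, 0.001, 2.607]
ft_force: [-0.7, 5.0, 6.3]
opening: 0.123
grip_force: 29.9
```

```bash
sed -i 's/(s\["opening"\]\*95).round(2)/round(float(s["opening"]*95),2)/' h.py; python3 -c "
from h import *
rd()"
```

```text
t 9.23 [502.5  13.2  57.1] yaw 149.39 F [-0.7  5.   6.3] M [ 1.078 -0.07   0.065] op 11.7
```

Emit:
{"api": "step_arm", "payload": {"plan": [[[0,0,0,1.5,-1],[0,0,0,3,-1],[0,0,0,3,-1]]]}}

```text
t: 9.48
eef_pos: [502.5, 13.3, 57.1]
tcp_rot: [3.141, 0.001, 2.556]
ft_force: [-0.7, 6.1, 6.3]
opening: 0.121
grip_force: 29.9
```

```bash
python3 -c "
from h import *
rd()"
```

```text
t 9.48 [502.5  13.3  57.1] yaw 146.43 F [-0.7  6.1  6.3] M [ 1.097 -0.064  0.012] op 11.48
```

Emit:
{"api": "step_arm", "payload": {"plan": [[[0,0,0,1,-1],[0,0,0,2,-1],[0,0,0,2,-1]]]}}

```text
t: 9.73
eef_pos: [502.5, 13.3, 57.1]
tcp_rot: [3.141, 0.001, 2.521]
ft_force: [0.8, 5.0, 6.6]
opening: 0.123
grip_force: 30.0
```

```bash
python3 -c "
from h import *
rd()"
```

```text
t 9.73 [502.5  13.3  57.1] yaw 144.46 F [0.8 5.  6.6] M [ 1.164 -0.06   0.168] op 11.7
```

```bash
cat >> h.py <<'E'
def avg(n=5):
    m=[];
    for i in range(n):
        s=env.state();m.append([*s["moment"],s["tau"][5],*s["ft_force"]]);env.read_camera("top")
    m=np.array(m);print("M",m[:,2].mean().round(3),"sd",m[:,2].std().round(3),"tau5",m[:,3].round(3),"F",m[:,4:].mean(0).round(1),"yaw",np.degrees(s["tcp_rot"][2]).round(2),"t",round(s["t"],2))
E
python3 -c "
from h import *
avg()"
```

```text
M 0.12 sd 0.035 tau5 [0.441 0.236 0.126 0.098 0.092] F [-0.2  5.9  6.7] yaw 144.51 t 9.93
```

Emit:
{"api": "step_arm", "payload": {"plan": [[[0,0,0,1,-1],[0,0,0,2,-1],[0,0,0,2,-1]]]}}

```text
t: 10.23
eef_pos: [502.5, 13.3, 57.0]
tcp_rot: [3.141, 0.001, 2.486]
ft_force: [-0.6, 6.3, 6.9]
opening: 0.123
grip_force: 30.0
```

```bash
python3 -c "
from h import *
avg()"
```

```text
M 0.109 sd 0.033 tau5 [0.441 0.236 0.126 0.098 0.092] F [-0.8  5.9  6.7] yaw 142.51 t 10.43
```

Emit:
{"api": "step_arm", "payload": {"plan": [[[0,0,0,1,-1],[0,0,0,2,-1],[0,0,0,2,-1]]]}}

```text
t: 10.73
eef_pos: [502.5, 13.3, 57.1]
tcp_rot: [3.141, 0.001, 2.451]
ft_force: [-0.6, 7.3, 6.2]
opening: 0.124
grip_force: 30.0
```

```bash
python3 -c "
from h import *
avg()"
```

```text
M 0.103 sd 0.028 tau5 [0.441 0.236 0.126 0.098 0.092] F [-0.3  6.7  6.3] yaw 140.51 t 10.93
```

Emit:
{"api": "step_arm", "payload": {"plan": [[[0,0,0,1,-1],[0,0,0,2,-1],[0,0,0,2,-1]]]}}

```text
t: 11.23
eef_pos: [502.5, 13.3, 57.1]
tcp_rot: [3.141, 0.001, 2.417]
ft_force: [-0.2, 5.9, 5.8]
opening: 0.123
grip_force: 30.0
```

```bash
python3 -c "
from h import *
avg()"
```

```text
M 0.131 sd 0.027 tau5 [0.463 0.257 0.147 0.118 0.113] F [-0.1  6.   6.2] yaw 138.51 t 11.43
```

Emit:
{"api": "step_arm", "payload": {"plan": [[[0,0,0,1,-1],[0,0,0,2,-1],[0,0,0,2,-1]]]}}

```text
t: 11.73
eef_pos: [502.6, 13.3, 57.1]
tcp_rot: [3.141, 0.001, 2.382]
ft_force: [-1.0, 5.7, 6.6]
opening: 0.121
grip_force: 30.0
```

```bash
python3 -c "
from h import *
avg()"
```

```text
M 0.186 sd 0.055 tau5 [0.52  0.314 0.203 0.175 0.169] F [-0.2  6.1  6.2] yaw 136.52 t 11.93
```

Emit:
{"api": "step_arm", "payload": {"plan": [[[0,0,0,1,-1],[0,0,0,2,-1],[0,0,0,2,-1]]]}}

```text
t: 12.23
eef_pos: [502.6, 13.3, 57.1]
tcp_rot: [3.141, 0.001, 2.347]
ft_force: [0.5, 7.2, 6.0]
opening: 0.124
grip_force: 30.0
```

```bash
python3 -c "
from h import *
avg()"
```

```text
M 0.24 sd 0.035 tau5 [0.577 0.371 0.26  0.232 0.226] F [-0.2  6.7  6.5] yaw 134.53 t 12.43
```

Emit:
{"api": "step_arm", "payload": {"plan": [[[0,0,0,0.5,-1],[0,0,0,1,-1],[0,0,0,1,-1]]]}}

```text
t: 12.73
eef_pos: [502.6, 13.3, 57.1]
tcp_rot: [3.141, 0.001, 2.33]
ft_force: [-0.5, 6.8, 6.7]
opening: 0.122
grip_force: 30.0
```

```bash
python3 -c "
from h import *
avg()"
```

```text
M 0.318 sd 0.019 tau5 [0.488 0.385 0.329 0.315 0.312] F [-0.2  6.8  6.2] yaw 133.54 t 12.93
```

Emit:
{"api": "step_arm", "payload": {"plan": [[[0,0,0,0,-0.8],[0,0,0,0,-0.7],[0,0,0,0,-0.45],[0,0,0,0,-0.45],[0,0,0,0,-0.45],[0,0,0,0,-0.45]]]}}

```text
t: 13.48
eef_pos: [502.2, 12.7, 56.4]
tcp_rot: [-3.141, -0.0, 2.33]
ft_force: [-0.1, 0.5, 0.2]
opening: 0.271
grip_force: 0.0
```

Emit:
{"api": "step_arm", "payload": {"plan": [[[0,0,-10,0,-0.45],[0,0,-30,0,-0.45],[0,0,-60,0,-0.45],[0,0,-100,0,-0.45],[0,0,-130,0,-0.45],[-80,60,-150,0,-0.45],[-80,60,-150,0,-0.45]]]}}

```text
t: 14.07
eef_pos: [583.4, -0.8, 206.8]
tcp_rot: [3.139, 0.003, 2.33]
ft_force: [0.8, 0.3, -0.1]
opening: 0.28
grip_force: 0.0
```

```bash
python3 - <<'E'
from h import *
import cv2
rd()
t=env.read_camera("top");s=env.read_camera("scene")
f=lambda im,x,y,w,h,k:cv2.resize(im[y:y+h,x:x+w],None,fx=k,fy=k,interpolation=cv2.INTER_CUBIC)
cv2.imwrite("pics/f.png",np.hstack([f(t,245,90,66,100,6)[:600],f(s,225,170,66,100,6)]))
E
```

```text
t 14.07 [583.4  -0.8 206.8] yaw 133.52 F [ 0.8  0.3 -0.1] M [ 0.061 -0.116 -0.001] op 26.59
```

View pics/f.png

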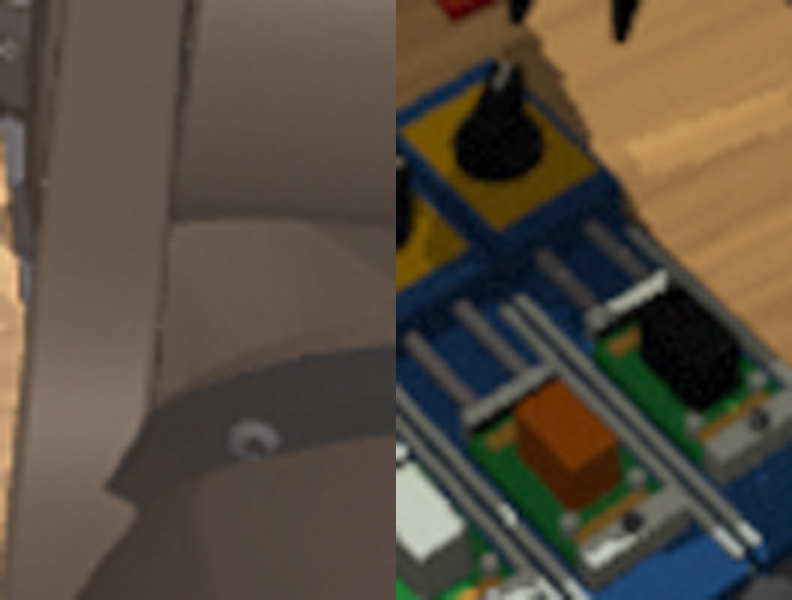

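The board sits flat against the stop, with the jaw behind it and the gripper clear. From the knob angle and torque rise, the squeeze is about 12–14 N. I'm handing it in.

```bash
python3 -c "
from h import *
env.read_camera('top');rd();print(env.job_done())"
```

```text
t 14.22 [584.5  -1.3 203.7] yaw 133.47 F [-0.3 -0.2 -0.1] M [ 0.039 -0.104  0.065] op 26.18
the job is handed in; nothing more can be done
None
```

I handed the job in at about 14 s: the board is flat in the empty bay, clamped against the back stop at an estimated 12–14 N (worked out from knob angle and torque, not measured directly), and the arm is clear; the hand-in returned no verdict.

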